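Lay the quincho board around the provoleta dish

TASK

Lay the board for the provoleta: stand the green bottle in the middle of the cork mat nearer the cast iron dish and the salt shaker in the middle of the other cork mat, set the terracotta cup on the bare wood exactly midway between the two mats and cover it centrally with its wooden lid, knob up. Lay the tongs lengthwise along the middle of the white oblong rest, either way round. Leave the cast iron dish and the glass tumbler where they are and knock nothing over.

Things in the scene. Friction and masses are not known exactly. Their poses are not given: they have to be found in the camera images.
- bottle: Empty green glass bottle, upright, 221 tall, 0.22 kg: body 60 across up to 115 high, shoulder narrowing to the neck, neck 25 to 26 across from 172 to 212 high, lip 28 across on top. Origin: centre of the underside, z up.
- salt: Round aluminium salt shaker, upright: body 44 across, straight to 58 high, top at 65. Its flip-top lid (a disc 34 across, 3 thick) stands open, upright on the edge of the top at the shaker's own +x side, up to 98 high; it is rigid and stays open. Origin: centre of the underside, z up.
- cup: Open terracotta cup, plain cylinder 62 across, 50 tall, wall 5. Origin: centre of the underside, z up.
- lid: Dark wooden lid of the cup: flat disc 74 across, 7 thick, flat underside, with a round knob 20 across on top from 7 to 28 high. It starts apart from the cup, lying knob up on the table. Origin: centre of the underside, z up.
- tongs: Stainless tongs, locked shut by their clip (rigid), lying flat, about 235 long, 18 high, 0.13 kg; own x along their length, jaws at +x (x = 115), pull ring at -x (x = -130). Across the middle (x = 0, near the centre of mass) the two arms measure 26 to 28 over their outsides, 34 at the jaws. Origin: middle of the length, on the underside.
- mat_a: One of two alike round cork mats, 80 across, 6 thick, fixed on the wooden board (the board's top is 25 above the table, so the mat's top is at 31). Origin: centre of its underside. Its own y axis points to mat_b, whose centre is 230 away. Either mat may be the one nearer the dish.
- mat_b: The other cork mat, the same size, 230 from mat_a; own y axis points away from mat_a. Origin: centre of its underside.
- rest: White ceramic tongs rest, a flat oblong slab 200 long (along its own y), 60 wide (x), 8 thick, fixed near the robot-side edge of the board; its top is at 33 above the table. Origin: centre of its underside.
- dish: Cast iron provoleta dish, round, 120 across, 30 high, 0.9 kg, with one flat handle at its +x, standing on the far part of the board behind one of the mats (about 120 from it, 260 from the other); a pale wooden bowl, 104 across and 34 high, stands behind the other mat. Loose; must stay. Origin: centre of the underside.
- tumbler: Clear glass tumbler, 70 across, 85 tall, standing among the loose things beside the board. Must stay. Origin: centre of the underside. (The board is dark red-brown wood, 340 deep in x by 380, 25 thick, all but parallel to the mats' axes. Equipment stands fixed only beyond 0.55 m to either side and beyond 0.85 m ahead.)
Mind the look-alikes: they are no part of the job. Of the things shaped like the bottle, the green one is meant.

How it is judged:
By the outcome, as a careful person would: the job done as asked, in the order asked, and still so for the second after the job is handed in, with the robot touching nothing.
It also fails if it takes over 147 s, if anything falls off the work surface, if the arm or the gripper's body presses on something with over 40 N, if the wrist force passes 120 N, or if a joint passes its speed limit or range.

ROBOT

A 6-joint arm with a two-finger parallel gripper is mounted at the origin on the work surface. World frame = base frame: x ahead of the robot, y to its left, z up, the work surface at z = 0. Lengths are in m, angles in rad, forces in N, time in s.
With the tool pointing down it reaches from about 0.375 to 0.9 m from the base axis. Payload 3.1 kg.
Tool frame: the origin (TCP) lies midway between the tips of the shut fingers; the grasp point (between the pads) lies robot.grip_depth behind it (robot.grip_depth is the distance from the TCP to the grasp point, in m); z points along the fingers, y is the line along which they close (so a half turn about z gives the same grasp; the last joint's range is limited). The gripper opens to 87 mm and grips with 3 to 60 N. Pads are 19 mm wide; open, the fingers measure 117 mm over their backs; the gripper's body (75 mm by 190 mm) begins 51 mm behind the grasp point.
Start: joints at [-1.502, 0.527, 1.433, -0, 1.181, -0.178], TCP at [0.153, -0.606, 0.223] pointing down, gripper open.
Joint ranges: [-3.08, 3.08], [-0.75, 2.2], [0.22, 2.44], [-1.43, 4.57], [0, 2.65], [-2.85, 2.85]. Speed limits (rad/s): [2.79, 2.79, 3.14, 3.14, 3.14, 3.14].

INTERFACE

Orientations are given as a unit quaternion [x, y, z, w].
In Python, from rig import robot gives the robot as it stands.
- The arm moves only by the tool creep_tool, called after "Request:" as name(argument=value, ...), one argument or row to a line, values as JSON. Schema: {"type":"object","properties":{"ticks":{"type":"array","items":{"type":"object","properties":{"trans":{"type":"array","items":{"type":"number"},"minItems":3,"maxItems":3},"twist":{"type":"number"}},"additionalProperties":false},"minItems":1,"maxItems":20},"jaw":{"type":"number"},"grip_force":{"type":"number"},"only":{"type":"string"},"quiet":{"type":"boolean"},"lines":{"type":"string"}},"required":["ticks"],"additionalProperties":false}. ticks is a list of rows, 1 to 20 of them, each an object with the fields trans (a list: dx, dy, dz in m), twist (a turn about the tool's z in rad); a field left out counts as zero; each row shifts and turns the commanded pose from where the row before left it, along the tool's axes as they then stand; what a row does not reach is not made up. A row lasts 1/12 s, in which the tool goes at most 0.0417 m and 0.125 rad, less where a joint would pass 70% of its speed; a pose out of reach is approached as far as the arm can. jaw is the finger opening in m, set as the call begins (left out keeps the last). The fingers move at their own pace and stop on an object; grip_force is the grip in N (left out, the last holds). Time passes only in rows, so rows that do not move let the fingers close. The tool returns the time, the measured TCP pose, the force, the opening and the grip force at its end. only (a regular expression) keeps the lines of the reply that match it, lines (a string "A,B") keeps lines A to B, and quiet returns only ok. Input that does not fit is refused with a message, and nothing moves.
- robot.get_obs(): the state, without advancing time (a new reading comes with each control period).
- robot.camera(name): name is "side" or "top" or "wrist"; returns a dict with "img" (480x640x3 uint8, red, green, blue), "fx", "fy", "cx", "cy" (pixels), "xyz" and "attitude" of the camera in the world. Camera axes: x right, y down, z forward; pixel columns grow to the right and rows downward; lengths in m; the calibration is good to about 2 mm. A picture is of the moment at which its call begins. There is no depth.
- robot.hand_in(): hands the job in; it is judged then, once.
The state is a dict: "time": time; "q": joint angles; "joint_velocities": joint speeds; "joint_torque": joint torques, N m; "position": TCP position; "tool_rot": TCP orientation; "ft_force": force on the tool from outside, world axes, zero at the start; "moment": the same for the moment, N m; "grip_width": finger opening in m; "grip_force": force on a finger pad.
Only numpy, scipy, OpenCV 4.12 (cv2) and the standard library are available. Lean on these libraries where they do the work, as an engineer would, in place of code of your own. Each camera call takes 0.05 s, during which the arm holds its last target. There are 200 camera calls.

## Working session

There is one attempt and no reset: what is moved stays moved. The work goes in short steps, Python scripts to look and compute and a tool call to move; the robot and the scene stay as the last step left them, time stands still between calls to the robot, and variables do not carry over. Pictures are saved under pics/ and viewed, at most 14 in all, crops included, and the job is handed in when it is done.

```bash
ls; mkdir -p pics; python3 - <<'E'
from rig import robot
import cv2,numpy as np
for n in("top","side"):
    c=robot.camera(n);cv2.imwrite(f"pics/{n}0.png",c["img"][:,:,::-1]);print(n,c["fx"],c["fy"],c["cx"],c["cy"],c["xyz"],c["attitude"])
print(robot.grip_depth,robot.get_obs())
E
```

```text
pics
top 514.1705142696578 514.1705142696578 322.1635650422123 239.80881915349818 [0.33407407 0.00601197 1.50676388] [ 0.71141478 -0.69760754  0.06044746 -0.0598234 ]
side 515.5009246632152 515.5009246632152 321.8926428143235 242.98697262073043 [0.09316652 0.94263865 0.85344295] [-0.2147769   0.87082153 -0.42759572  0.11270604]
0.0187 {'time': 0.1, 'q': array([-1.50151027e+00,  5.28399048e-01,  1.43378751e+00, -2.40417037e-06,
        1.18142134e+00, -1.78489779e-01]), 'joint_velocities': array([ 1.34832178e-04, -9.18411686e-05, -4.85367124e-03, -8.66092417e-04,
        5.43030321e-04, -9.34952180e-04]), 'joint_torque': array([-3.55431657e-04, -4.40986562e+01, -1.77150124e+01,  6.35505212e-02,
        5.34171949e-02, -3.53212636e-05]), 'position': array([ 0.15326683, -0.60522012,  0.22164938]), 'tool_rot': array([ 9.92335142e-01,  1.23571641e-01,  5.38806365e-05, -1.00617954e-03]), 'ft_force': array([0.96769347, 0.15338845, 0.71197749]), 'moment': array([-0.05825275,  0.01351623,  0.00132652]), 'grip_force': 0.0, 'grip_width': 0.08697722593222788}
```

View pics/top0.png

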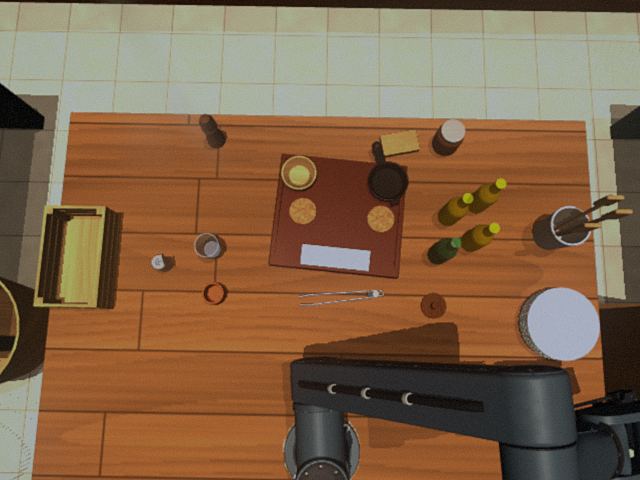

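View pics/side0.png

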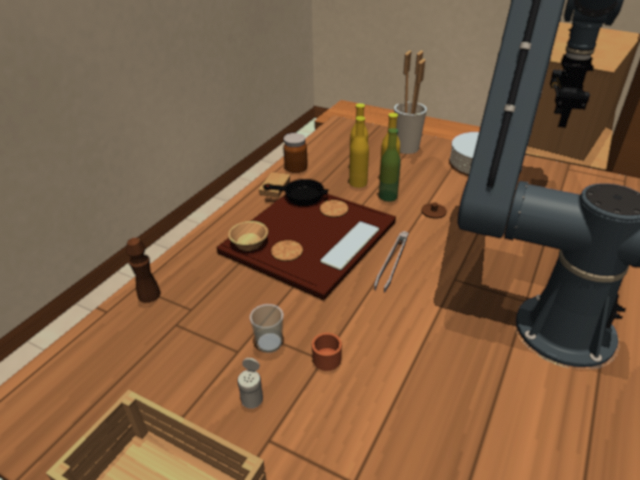

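The pictures show, in top-view pixels:
- **Job items:** the green bottle has its base at about (438,256) and lip at (453,243). The salt is at (158,263), the cup at (214,294), the lid at (433,306), the tongs at about (342,297) and the rest at (335,258).
- **Mats:** they are at (303,211) and (380,219). The dish is at (387,181), so the right mat is the one nearer it. The bowl is at (298,172).
- **Look-alikes for the bottle:** three amber bottles with lips at (464,201), (499,184) and (491,230). Only the one with its lip at (453,243) is green.
- **Other look-alikes:** the mill (213,135) and tumbler (208,246) could be taken for the salt or cup. The jar is at (449,135).

```bash
cat > h.py <<'E'
from rig import robot
import numpy as np, cv2
from scipy.spatial.transform import Rotation as R
def ray(c,u,v):
    d=R.from_quat(c["attitude"]).apply([(u-c["cx"])/c["fx"],(v-c["cy"])/c["fy"],1.]); return np.array(c["xyz"]),d
def plane(c,u,v,z):
    o,d=ray(c,u,v); return o+d*(z-o[2])/d[2]
def proj(c,p):
    q=R.from_quat(c["attitude"]).inv().apply(np.array(p)-c["xyz"]); return q[:2]/q[2]*[c["fx"],c["fy"]]+[c["cx"],c["cy"]]
def tri(*obs):
    A=np.zeros((3,3));b=np.zeros(3)
    for c,u,v in obs:
        o,d=ray(c,u,v);d=d/np.linalg.norm(d);M=np.eye(3)-np.outer(d,d);A+=M;b+=M@o
    return np.linalg.solve(A,b)
def crop(c,u0,v0,u1,v1,s,name):
    im=cv2.resize(c["img"][v0:v1,u0:u1,::-1],None,fx=s,fy=s,interpolation=cv2.INTER_CUBIC);cv2.imwrite("pics/"+name,im)
def blob(c,box,lo,hi,thr=0):
    u0,v0,u1,v1=box;h=cv2.cvtColor(c["img"][v0:v1,u0:u1],cv2.COLOR_RGB2HSV)
    m=cv2.inRange(h,np.array(lo),np.array(hi));n,l,s,ce=cv2.connectedComponentsWithStats(m)
    k=1+np.argmax(s[1:,4]);(a,b),wh,an=cv2.minAreaRect(np.argwhere(l==k)[:,::-1].astype(np.float32))
    return ce[k]+[u0,v0],s[k,4],s[k,:4]+[u0,v0,0,0],(a+u0,b+v0,wh,an)
def go(x,y,z=None,yaw=None):
    "tool-axis shift to put TCP at x,y,z with the tool's x axis at heading yaw (turn applied last)"
    o=robot.get_obs();r=R.from_quat(o["tool_rot"]);p=o["position"]
    X=r.apply([1,0,0]);h=np.arctan2(X[1],X[0]);z=p[2] if z is None else z
    d=r.inv().apply(np.array([x,y,z])-p)
    s="" if yaw is None else " turn %.3f"%(-((yaw-h+np.pi/2)%np.pi-np.pi/2))
    print("at",p.round(4),"heading %.3f"%h,"tool shift",d.round(4),s,"q6 %.2f"%o["q"][5])
E
python3 - <<'E'
from h import *
t=robot.camera("top");s=robot.camera("side")
crop(t,140,150,520,320,2.1,"t1.png")
crop(s,210,90,450,290,3,"s1.png")
np.set_printoptions(precision=4,suppress=True)
for n,u,v,z in[("bottle",438,256,0),("salt",158,263,.0),("cup",214,294,.05),("lid",433,306,.007),("tongs",342,297,.01),("matL",303,211,.031),("matR",380,219,.031),("rest",335,258,.033),("dish",387,181,.03),("tumb",208,246,0)]: print(n,plane(t,u,v,z))
E
```

```text
bottle [ 0.5514 -0.3365  0.    ]
salt [0.5142 0.4898 0.    ]
cup [0.4234 0.3094 0.05  ]
lid [ 0.4038 -0.3176  0.007 ]
tongs [ 0.4244 -0.0535  0.01  ]
matL [0.6727 0.0652 0.031 ]
matR [ 0.6531 -0.1613  0.031 ]
rest [ 0.5349 -0.031   0.033 ]
dish [ 0.7693 -0.1821  0.03  ]
tumb [0.5678 0.3453 0.    ]
```

View pics/t1.png

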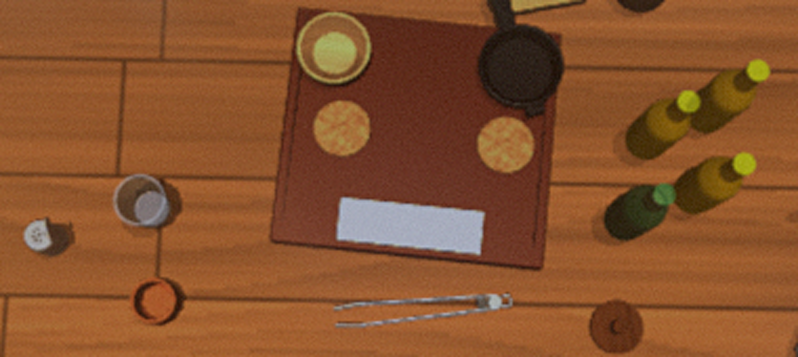

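View pics/s1.png

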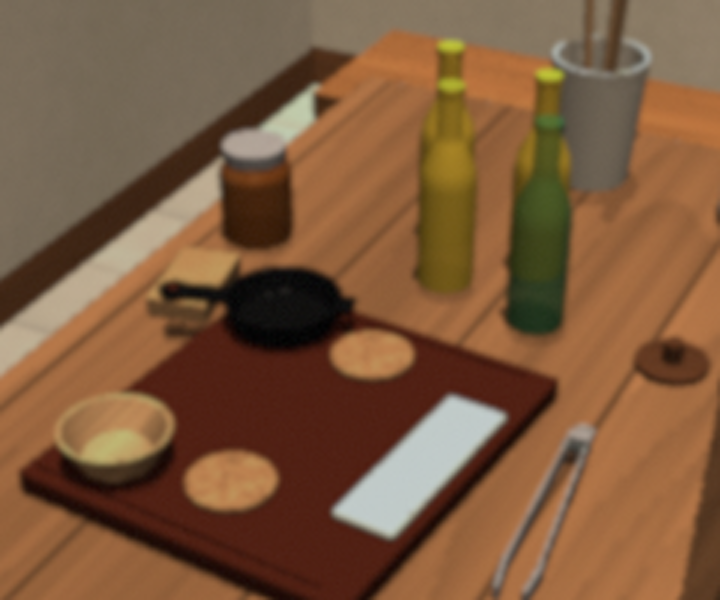

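The crops confirm one green bottle, with its lip at top (456.2,242.9) and side (393.3,130.3). The ambers stand behind and right of it. The dish is beside the right mat, and the tongs' ring end is on the right (−y).

```bash
python3 - <<'E'
from h import *
np.set_printoptions(precision=4,suppress=True)
t=robot.camera("top");s=robot.camera("side")
print("lip",tri((t,456.2,242.9),(s,393.3,130.3)))
print("lid knob",tri((t,140+618/2.1,150+325/2.1),(s,210+675/3,90+347/3)))
print("bottle lip blob",blob(t,(445,232,468,252),(45,60,70),(85,255,255))[:3])
o={}
for n,bt,bs,lo,hi in[("matL",(286,195,320,227),(265,235,310,265),(8,90,90),(25,255,255)),("matR",(362,203,398,235),(315,195,352,220),(8,90,90),(25,255,255)),("rest",(295,240,375,275),(315,218,385,272),(80,0,130),(130,80,255))]:
    a=blob(t,bt,lo,hi);b=blob(s,bs,lo,hi)
    print(n,a,b[:3],"tri",tri((t,*a[0]),(s,*b[0])),"plane",plane(t,*a[0],.031))
    o[n]=plane(t,*a[0],.033 if n=="rest" else .031)
    box=a[3]
    if n=="rest":
        pts=cv2.boxPoints(((box[0],box[1]),box[2],box[3]));P=np.array([plane(t,*p,.033) for p in pts]);print(P)
d=o["matL"]-o["matR"];print("mat dist",np.linalg.norm(d),"heading",np.arctan2(d[1],d[0]))
w=robot.camera("wrist");ob=robot.get_obs();r=R.from_quat(ob["tool_rot"])
print("wrist cam in tool",r.inv().apply(np.array(w["xyz"])-ob["position"]),(r.inv()*R.from_quat(w["attitude"])).as_matrix(),w["fx"])
go(.545,-.33,.35)
E
```

```text
lip [ 0.5546 -0.3334  0.2194]
lid knob [ 0.4053 -0.3191  0.0194]
bottle lip blob (array([455.7571, 242.2571]), np.int32(70), array([451, 238,  10,  10]))
matL (array([301.1466, 210.5062]), np.int32(723), array([286, 195,  32,  32]), (301.5, 210.5, (31.0, 31.0), 0.0)) (array([286.4897, 249.5828]), np.int32(580), array([270, 239,  34,  22])) tri [0.6734 0.0705 0.0329] plane [0.674  0.0707 0.031 ]
matR (array([380.5174, 218.429 ]), np.int32(690), array([363, 203,  35,  32]), (381.28378677368164, 217.20270252227783, (30.742610931396484, 33.70178985595703), 80.53767395019531)) (array([333.6121, 207.6752]), np.int32(428), array([319, 199,  30,  18])) tri [ 0.6557 -0.1628  0.0292] plane [ 0.6549 -0.1628  0.031 ]
rest (array([335.0647, 256.8271]), np.int32(1330), array([301, 244,  69,  27]), (335.12602615356445, 256.8027400970459, (68.04511260986328, 19.5760555267334), 6.009006023406982)) (array([349.4712, 244.1667]), np.int32(834), array([324, 223,  52,  43])) tri [ 0.5405 -0.0308  0.0273] plane [ 0.5386 -0.0311  0.031 ]
[[ 0.5184  0.069   0.033 ]
 [ 0.5755  0.0646  0.033 ]
 [ 0.5584 -0.132   0.033 ]
 [ 0.5016 -0.1263  0.033 ]]
mat dist 0.23422708501586817 heading 1.4888874328737045
wrist cam in tool [ 0.0714 -0.001  -0.1623] [[-0.0018 -0.965  -0.2621]
 [ 1.     -0.002   0.0007]
 [-0.0012 -0.2621  0.965 ]] 335.73790240964445
at [ 0.1533 -0.6057  0.2223] heading 0.248 tool shift [ 0.4474 -0.1713 -0.1276]  q6 -0.18
```

Request:
creep_tool(
  ticks=[
    {"trans":[0.0344,-0.0132,-0.0098]},
    {"trans":[0.0344,-0.0132,-0.0098]},
    {"trans":[0.0344,-0.0132,-0.0098]},
    {"trans":[0.0344,-0.0132,-0.0098]},
    {"trans":[0.0344,-0.0132,-0.0098]},
    {"trans":[0.0344,-0.0132,-0.0098]},
    {"trans":[0.0344,-0.0132,-0.0098]},
    {"trans":[0.0344,-0.0132,-0.0098]},
    {"trans":[0.0344,-0.0132,-0.0098]},
    {"trans":[0.0344,-0.0132,-0.0098]},
    {"trans":[0.0344,-0.0132,-0.0098]},
    {"trans":[0.0344,-0.0132,-0.0098]},
    {"trans":[0.0344,-0.0132,-0.0098]},
    {},
    {},
    {},
  ],
  jaw=0.055,
  grip_force=30,
)

```text
time: 1.68
position: [0.5443, -0.3297, 0.3495]
tool_rot: [0.992, 0.124, -0.001, -0.0]
ft_force: [0.0, -0.5, -0.2]
grip_width: 0.0547
grip_force: 0.0
```

```bash
python3 - <<'E'
from h import *
np.set_printoptions(precision=4,suppress=True)
w=robot.camera("wrist");cv2.imwrite("pics/w1.png",w["img"][:,:,::-1]);print(proj(w,[.5546,-.3334,.221]),proj(w,[.4038,-.3176,.007]))
go(.5546,-.3334,.172)
E
```

```text
[327.0516 218.3649] [291.0358 276.9617]
at [ 0.5438 -0.3301  0.3493] heading 0.247 tool shift [0.01   0.006  0.1773]  q6 0.60
```

View pics/w1.png

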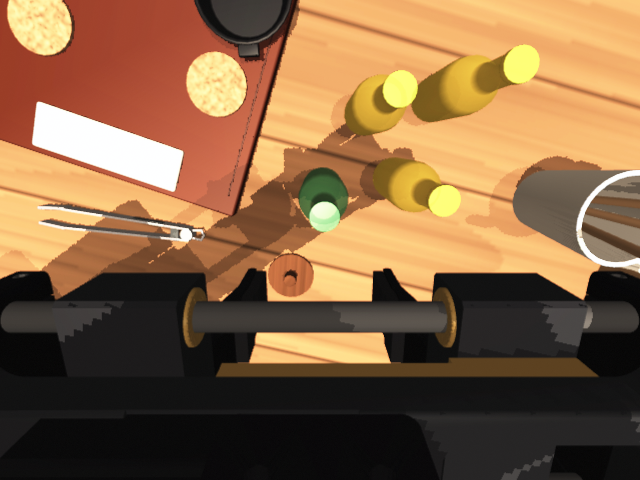

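The wrist view shows the green lip at (324,216), against a prediction of (327,218), so they agree within 3 mm. The lid is at (290,275) and the nearest amber lip at (445,200), which is clear.

Request:
creep_tool(
  ticks=[
    {"trans":[0.011,0.0045,0.02]},
    {"trans":[0,0,0.03]},
    {"trans":[0,0,0.03]},
    {"trans":[0,0,0.03]},
    {"trans":[0,0,0.03]},
    {"trans":[0,0,0.02]},
    {"trans":[0,0,0.017]},
    {},
    {},
  ],
  jaw=0.055,
  grip_force=30,
)

```text
time: 2.48
position: [0.5548, -0.3322, 0.1718]
tool_rot: [0.992, 0.122, -0.001, -0.001]
ft_force: [-0.3, 0.4, 1.5]
grip_width: 0.0552
grip_force: 0.0
```

Request:
creep_tool(
  ticks=[
    {},
    {},
    {},
    {},
    {},
    {},
  ],
  jaw=0,
  grip_force=25,
)

```text
time: 2.98
position: [0.5569, -0.3315, 0.1737]
tool_rot: [0.992, 0.124, 0.0, 0.0]
ft_force: [0.0, 1.2, 2.4]
grip_width: 0.0261
grip_force: 25.0
```

```bash
python3 -c "
from h import *
go(.6552,-.1625,.3)"
```

```text
at [ 0.5569 -0.3315  0.1737] heading 0.248 tool shift [ 0.1369 -0.1396 -0.1263]  q6 0.61
```

Request:
creep_tool(
  ticks=[
    {"trans":[0,0,-0.015]},
    {"trans":[0,0,-0.03]},
    {"trans":[0,0,-0.03]},
    {"trans":[0,0,-0.025]},
    {},
    {},
  ],
)

```text
time: 3.48
position: [0.557, -0.3317, 0.274]
tool_rot: [0.992, 0.124, 0.001, 0.001]
ft_force: [0.1, 1.1, -3.6]
grip_width: 0.0266
grip_force: 25.0
```

```bash
python3 - <<'E'
from h import *
np.set_printoptions(precision=4,suppress=True)
w=robot.camera("wrist");cv2.imwrite("pics/w2.png",w["img"][:,:,::-1])
h=cv2.cvtColor(w["img"],cv2.COLOR_RGB2HSV);m=cv2.inRange(h,np.array((5,40,170)),np.array((28,255,255)))
u,v=proj(w,[.6552,-.1625,.031]);print(u,v,h[int(v),int(u)])
try:
  b=blob(w,(int(u-42),max(0,int(v-42)),int(u+42),int(v+42)),(8,30,180),(28,150,255));print(b,plane(w,*b[0],.031))
except Exception as e:print(e)
E
```

```text
193.38713695477105 85.45013413676708 [ 27  92 246]
(array([191.6021,  83.9696]), np.int32(4205), array([157,  46,  71,  77]), (192.0, 84.0, (76.0, 70.0), 90.0)) [ 0.6562 -0.1603  0.031 ]
```

View pics/w2.png

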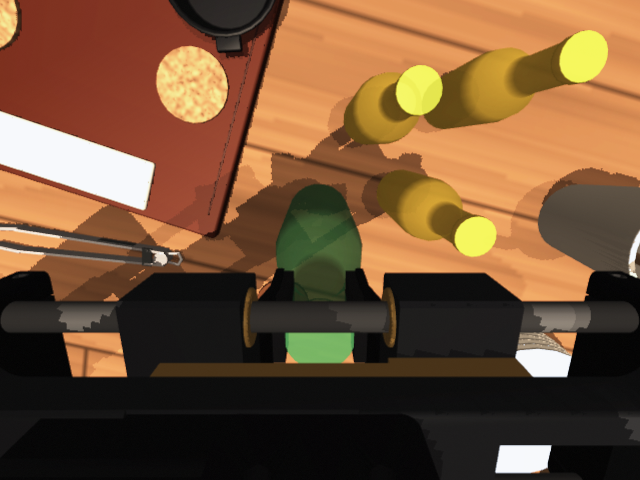

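The bottle is held upright and the right mat is centred at (192,84). That gives (.656,−.160), against (.655,−.163) from the top camera.

```bash
python3 -c "
from h import *
go(.6556,-.1618,.274)"
```

```text
at [ 0.556  -0.3308  0.272 ] heading 0.248 tool shift [ 0.138  -0.1394 -0.0019]  q6 0.61
```

Request:
creep_tool(
  ticks=[
    {"trans":[0.01,-0.01,0]},
    {"trans":[0.02,-0.02,0]},
    {"trans":[0.025,-0.025,0]},
    {"trans":[0.025,-0.025,0]},
    {"trans":[0.025,-0.025,0]},
    {"trans":[0.02,-0.02,0]},
    {"trans":[0.012,-0.013,0]},
    {},
    {},
    {},
    {},
  ],
)

```text
time: 4.45
position: [0.6545, -0.1647, 0.2718]
tool_rot: [0.992, 0.123, -0.001, -0.0]
ft_force: [-1.2, 0.5, -2.0]
grip_width: 0.0267
grip_force: 25.0
```

```bash
python3 - <<'E'
from h import *
np.set_printoptions(precision=4,suppress=True)
go(.6556,-.1618,.2047)
s=robot.camera("side");t=robot.camera("top")
crop(s,210,90,450,290,3,"s2.png")
E
```

```text
at [ 0.6545 -0.1647  0.2718] heading 0.247 tool shift [ 0.002  -0.0025  0.0671]  q6 0.91
```

View pics/s2.png

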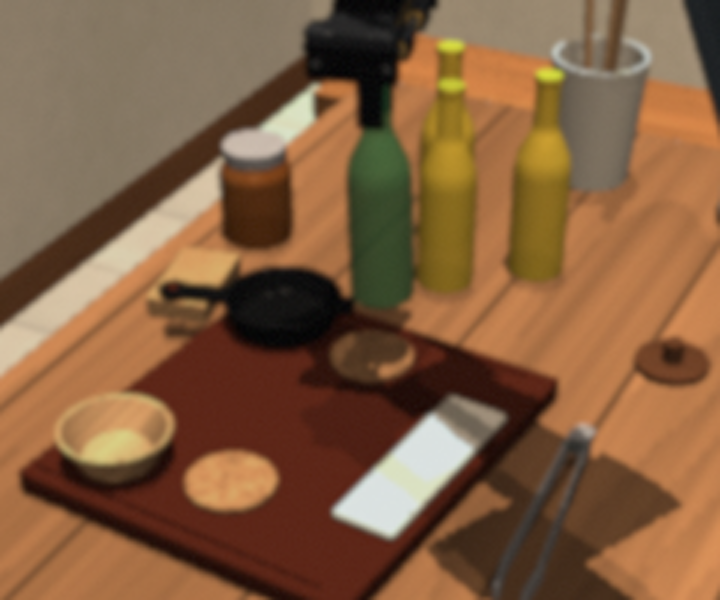

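The bottle hangs upright above the right mat, with its base at about (382,300) in the crop and the mat at (372,355).

Request:
creep_tool(
  ticks=[
    {"trans":[0.002,-0.0025,0.015]},
    {"trans":[0,0,0.02]},
    {"trans":[0,0,0.015]},
    {"trans":[0,0,0.008]},
    {"trans":[0,0,0.004]},
    {"trans":[0,0,0.003]},
    {},
    {},
    {},
    {},
    {},
  ],
)

```text
time: 5.47
position: [0.6571, -0.1613, 0.2086]
tool_rot: [0.992, 0.124, 0.0, 0.0]
ft_force: [0.2, -0.2, -2.0]
grip_width: 0.0264
grip_force: 25.0
```

```bash
python3 - <<'E'
from h import *
go(.6556,-.1618,.2047)
for _ in range(3): print(robot.get_obs()["ft_force"])
E
```

```text
at [ 0.6571 -0.1613  0.2086] heading 0.248 tool shift [-0.0016  0.0001  0.0039]  q6 0.92
[ 0.24503363 -0.2418044  -2.04995912]
[ 0.24503363 -0.2418044  -2.04995912]
[ 0.24503363 -0.2418044  -2.04995912]
```

Request:
creep_tool(
  ticks=[
    {"trans":[0,0,0.002]},
    {},
    {},
    {},
  ],
  only="pos|ft",
)

```text
position: [0.6567, -0.1612, 0.2058]
ft_force: [-0.4, 0.2, -2.1]
```

Request:
creep_tool(
  ticks=[
    {"trans":[0,0,0.0015]},
    {},
    {},
    {},
  ],
  only="pos|ft",
)

```text
position: [0.6571, -0.1613, 0.2048]
ft_force: [-0.8, 0.1, -0.1]
```

Request:
creep_tool(
  ticks=[
    {"trans":[0,0,0.001]},
    {},
    {},
    {},
  ],
  only="pos|ft",
)

```text
position: [0.6576, -0.1613, 0.2047]
ft_force: [-0.2, 1.3, 5.9]
```

Request:
creep_tool(
  ticks=[
    {},
    {},
    {},
    {},
    {},
    {"trans":[0,0,-0.02]},
    {"trans":[0,0,-0.04]},
    {"trans":[0,0,-0.04]},
    {},
    {},
  ],
  jaw=0.06,
)

```text
time: 7.3
position: [0.6584, -0.1619, 0.307]
tool_rot: [0.992, 0.124, 0.003, 0.002]
ft_force: [-1.9, 0.3, -1.0]
grip_width: 0.0597
grip_force: 0.0
```

```bash
python3 - <<'E'
from h import *
np.set_printoptions(precision=4,suppress=True)
w=robot.camera("wrist");cv2.imwrite("pics/w3.png",w["img"][:,:,::-1])
print("mat",proj(w,[.6556,-.1618,.031]),"lip",proj(w,[.6556,-.1618,.252]))
go(.51,.44,.32)
E
```

```text
mat [318.0645 205.0701] lip [318.9054 258.4979]
at [ 0.657  -0.1613  0.3043] heading 0.248 tool shift [ 0.005  -0.619  -0.0164]  q6 0.92
```

View pics/w3.png

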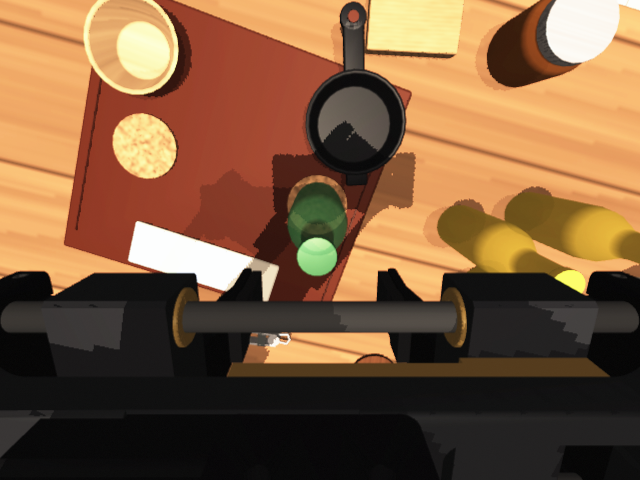

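The bottle stands on its mat, with its lip at (317,257) against the expected (319,258). Next is the salt.

Request:
creep_tool(
  ticks=[
    {"trans":[0,-0.02,-0.003]},
    {"trans":[0,-0.035,0]},
    {"trans":[0,-0.038,0]},
    {"trans":[0,-0.038,0]},
    {"trans":[0,-0.038,0]},
    {"trans":[0,-0.038,0]},
    {"trans":[0,-0.038,0]},
    {"trans":[0,-0.038,0]},
    {"trans":[0,-0.038,0]},
    {"trans":[0,-0.038,0]},
    {"trans":[0,-0.038,0]},
    {"trans":[0,-0.038,0]},
    {"trans":[0,-0.038,0]},
    {"trans":[0,-0.038,0]},
    {"trans":[0,-0.038,0]},
    {"trans":[0,-0.038,0]},
    {"trans":[0,-0.03,0]},
    {},
    {},
    {},
  ],
  jaw=0.085,
)

```text
time: 9.02
position: [0.5041, 0.4365, 0.3047]
tool_rot: [0.992, 0.124, -0.002, 0.001]
ft_force: [0.9, -0.2, 0.5]
grip_width: 0.0852
grip_force: 0.0
```

```bash
python3 - <<'E'
from h import *
np.set_printoptions(precision=4,suppress=True)
w=robot.camera("wrist");t=robot.camera("top");cv2.imwrite("pics/w4.png",w["img"][:,:,::-1])
crop(t,140,225,230,305,3,"tt.png")
print(proj(w,[.514,.49,0]),proj(w,[.4234,.3094,.05]))
s=robot.camera("side");crop(s,220,340,300,420,5,"ss.png")
a=cv2.imread("pics/tt.png");b=cv2.imread("pics/ss.png")
c=np.zeros((480,800,3),np.uint8);c[:240,:270]=a;c[:400,280:680]=b;cv2.imwrite("pics/c4.png",c)
go(.51,.49)
E
```

```text
[283.3121 181.3202] [396.489  284.4371]
at [0.5056 0.4355 0.3059] heading 0.246 tool shift [ 0.0175 -0.0518 -0.0001]  q6 1.87
```

View pics/w4.png

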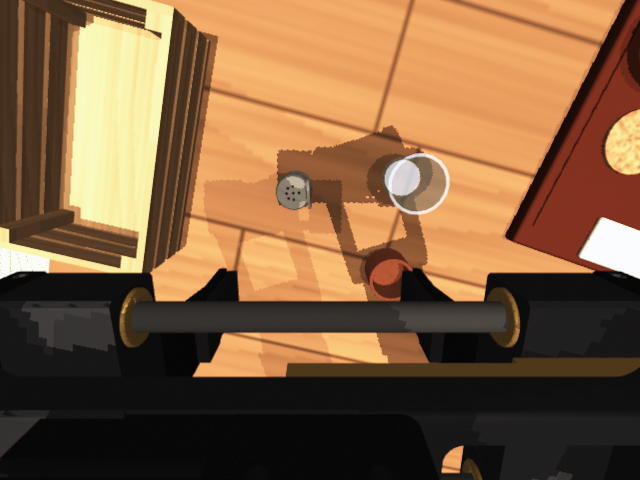

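View pics/c4.png

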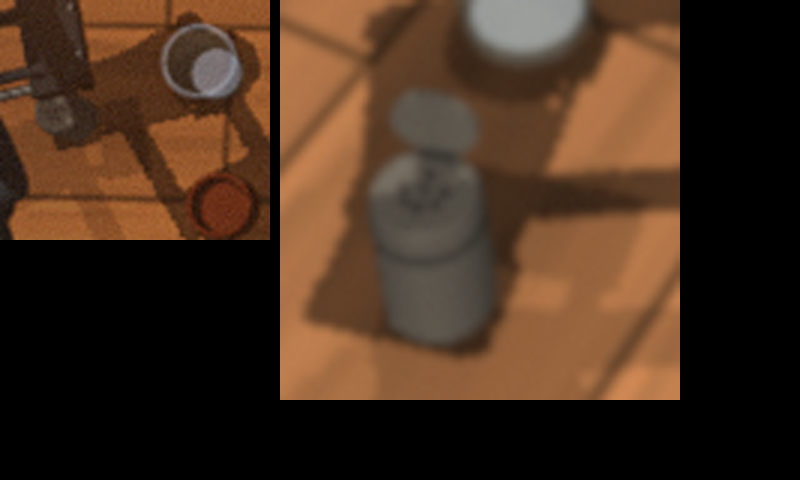

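The wrist view shows the salt at (293,189) with its flip lid seen edge-on at (308,190), so the shaker's +x points along tool +y. The side crop puts the top face at (249,380). I'll grasp across that direction, with a turn of about −1.57.

```bash
python3 - <<'E'
from h import *
np.set_printoptions(precision=4,suppress=True)
w=robot.camera("wrist");t=robot.camera("top");s=robot.camera("side")
crop(w,240,140,460,305,3.6,"w5.png")
print(plane(w,293,189,.065),plane(s,249,380,.065),tri((w,293,189),(s,249,380)))
print("flip hd",[plane(w,308,v,.08) for v in(177,205)])
go(.512,.488,.3,1.82)
E
```

```text
[0.5181 0.4715 0.065 ] [0.5086 0.4744 0.065 ] [0.5152 0.4703 0.0552]
flip hd [array([0.5377, 0.4572, 0.08  ]), array([0.5063, 0.4497, 0.08  ])]
at [0.506  0.4358 0.3065] heading 0.246 tool shift [ 0.0185 -0.0491  0.0065]  turn 1.568 q6 1.87
```

View pics/w5.png

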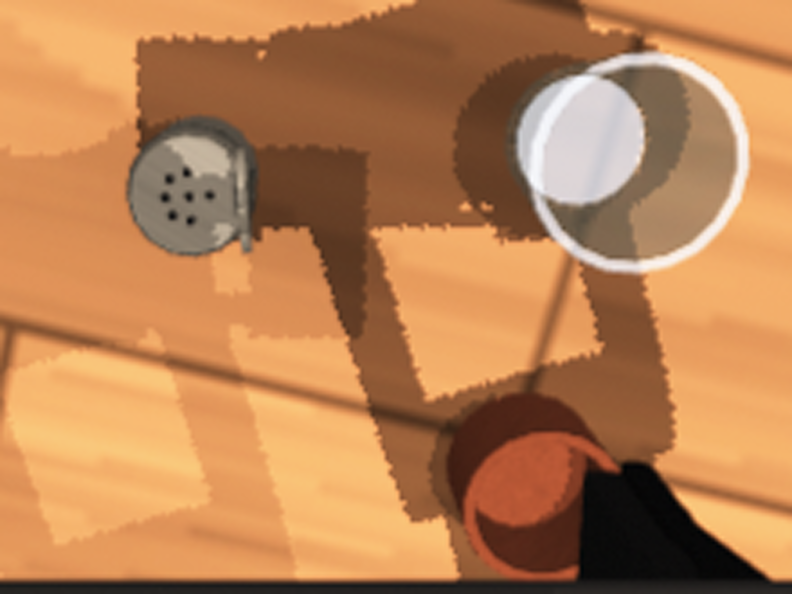

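Request:
creep_tool(
  ticks=[
    {"trans":[0.013,-0.033,0]},
    {"trans":[0,0,0.01],"twist":-0.121},
    {"trans":[0,0,0.01],"twist":-0.121},
    {"trans":[0,0,0.01],"twist":-0.121},
    {"trans":[0,0,0.01],"twist":-0.121},
    {"trans":[0,0,0.01],"twist":-0.121},
    {"trans":[0,0,0.01],"twist":-0.121},
    {"trans":[0,0,0.01],"twist":-0.121},
    {"trans":[0,0,0.01],"twist":-0.121},
    {"trans":[0,0,0.01],"twist":-0.121},
    {"trans":[0,0,0.01],"twist":-0.121},
    {"trans":[0,0,0.01],"twist":-0.121},
    {"trans":[0,0,0.01],"twist":-0.121},
    {"twist":-0.121},
    {},
    {},
    {},
  ],
  jaw=0.085,
)

```text
time: 10.73
position: [0.5106, 0.472, 0.1871]
tool_rot: [0.615, 0.789, 0.001, 0.0]
ft_force: [0.6, -0.5, -0.4]
grip_width: 0.0851
grip_force: 0.0
```

```bash
python3 - <<'E'
from h import *
np.set_printoptions(precision=4,suppress=True)
w=robot.camera("wrist");crop(w,200,130,460,305,3,"w6.png");print(proj(w,[.511,.471,.065]))
go(.511,.471,.033,1.82)
E
```

```text
[319.6119 232.4082]
at [0.5106 0.4721 0.1871] heading 1.818 tool shift [-0.0012 -0.      0.1541]  turn -0.002 q6 0.34
```

View pics/w6.png

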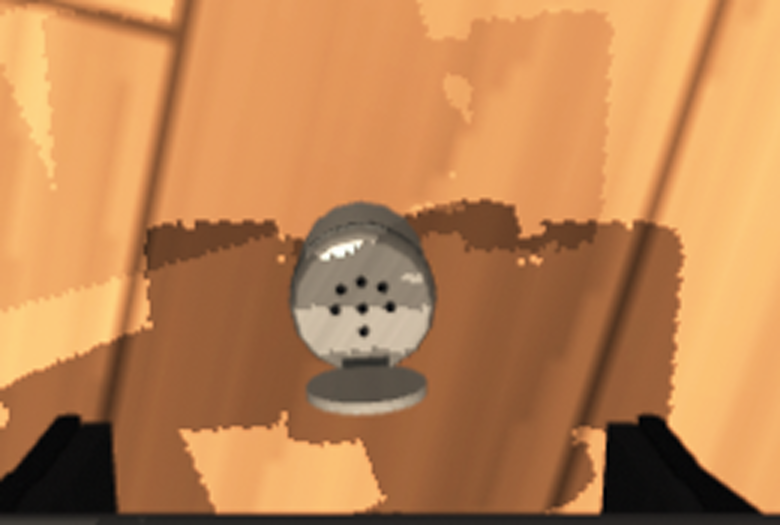

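The crop shows the salt's centre hole at (321,232), against a prediction of (320,232). The flip lid is on the tool −x side, clear of both fingers.

Request:
creep_tool(
  ticks=[
    {"trans":[0,0.001,0.025]},
    {"trans":[0,0,0.03]},
    {"trans":[0,0,0.03]},
    {"trans":[0,0,0.03]},
    {"trans":[0,0,0.02]},
    {"trans":[0,0,0.012]},
    {"trans":[0,0,0.007]},
    {},
    {},
  ],
)

```text
time: 11.53
position: [0.5118, 0.473, 0.0335]
tool_rot: [0.614, 0.79, 0.001, 0.0]
ft_force: [0.2, -0.5, 0.3]
grip_width: 0.0849
grip_force: 0.0
```

Request:
creep_tool(
  ticks=[
    {},
    {},
    {},
    {},
    {},
    {},
    {},
  ],
  jaw=0,
  grip_force=20,
)

```text
time: 12.12
position: [0.511, 0.4724, 0.0326]
tool_rot: [0.613, 0.79, 0.0, 0.0]
ft_force: [0.3, -0.1, -0.6]
grip_width: 0.046
grip_force: 0.0
```

```bash
python3 -c "
from h import *
go(.674,.0685,.16)"
```

```text
at [0.511  0.4724 0.0326] heading 1.821 tool shift [-0.4317  0.0581 -0.1275]  q6 0.34
```

Request:
creep_tool(
  ticks=[
    {},
    {},
    {},
    {"trans":[0,0,-0.015]},
    {"trans":[0,0,-0.03]},
    {"trans":[0,0,-0.035]},
    {"trans":[0,0,-0.035]},
    {"trans":[0,0,-0.035]},
    {"trans":[0,0,-0.02]},
    {},
    {},
  ],
  jaw=0,
  grip_force=20,
)

```text
time: 13.03
position: [0.5115, 0.4728, 0.2049]
tool_rot: [0.613, 0.79, 0.002, 0.001]
ft_force: [-1.3, -1.3, -0.8]
grip_width: 0.0438
grip_force: 20.0
```

```bash
python3 - <<'E'
from h import *
np.set_printoptions(precision=4,suppress=True)
go(.674,.0685,.2)
E
```

```text
at [0.5115 0.4728 0.2049] heading 1.821 tool shift [-0.4319  0.0573  0.0046]  q6 0.34
```

Request:
creep_tool(
  ticks=[
    {"trans":[-0.015,0.002,0]},
    {"trans":[-0.03,0.004,0]},
    {"trans":[-0.036,0.0048,0]},
    {"trans":[-0.036,0.0048,0]},
    {"trans":[-0.036,0.0048,0]},
    {"trans":[-0.036,0.0048,0]},
    {"trans":[-0.036,0.0048,0]},
    {"trans":[-0.036,0.0048,0]},
    {"trans":[-0.036,0.0048,0]},
    {"trans":[-0.036,0.0048,0]},
    {"trans":[-0.036,0.0048,0]},
    {"trans":[-0.03,0.004,0]},
    {"trans":[-0.02,0.003,0]},
    {"trans":[-0.013,0.0011,0]},
    {},
    {},
    {},
    {},
  ],
)

```text
time: 14.53
position: [0.6724, 0.0697, 0.202]
tool_rot: [0.613, 0.79, -0.0, -0.001]
ft_force: [-0.3, 1.1, -0.4]
grip_width: 0.0433
grip_force: 20.0
```

```bash
python3 - <<'E'
from h import *
np.set_printoptions(precision=4,suppress=True)
w=robot.camera("wrist");o=robot.get_obs();r=R.from_quat(o["tool_rot"])
T=r.inv().apply(np.array(w["xyz"])-o["position"]);Q=r.inv()*R.from_quat(w["attitude"])
def old(p,q): 
    r=R.from_quat(q);return dict(w,xyz=np.array(p)+r.apply(T),attitude=(r*Q).as_quat())
c=old([.657,-.1613,.3043],[.9923,.1237,0,0]);c["img"]=cv2.imread("pics/w3.png")[:,:,::-1]
b=blob(c,(105,105,185,185),(8,30,180),(28,150,255));print(b,plane(c,*b[0],.031))
cv2.imwrite("pics/w7.png",w["img"][:,:,::-1])
print("mat",proj(w,[.674,.0685,.031]))
go(.674,.0685,.065)
E
```

```text
(array([144.1086, 145.5273]), np.int32(3205), array([113, 113,  64,  66]), (144.15383911132812, 145.73077392578125, (67.95077514648438, 59.35292053222656), 56.3099365234375)) [0.6734 0.0695 0.031 ]
mat [321.0579 220.8365]
at [0.6726 0.0697 0.2023] heading 1.823 tool shift [-0.0016  0.0012  0.1373]  q6 -0.31
```

View pics/w7.png

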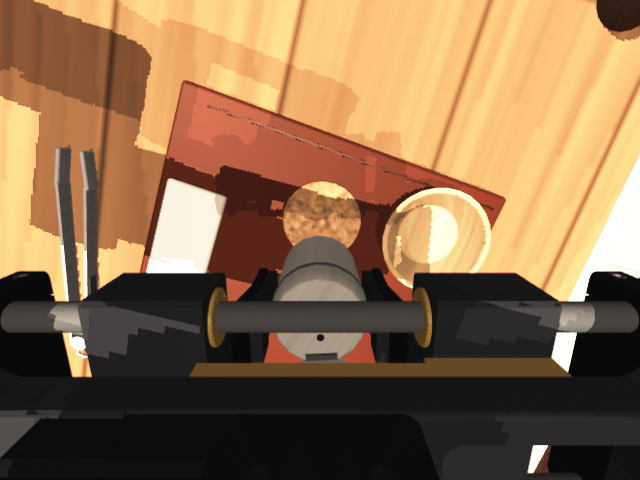

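The salt hangs upright above the left mat. The mat circle is at about (322,219), against a prediction of (321,221).

Request:
creep_tool(
  ticks=[
    {"trans":[0,0.001,0.02]},
    {"trans":[0,0,0.03]},
    {"trans":[0,0,0.03]},
    {"trans":[0,0,0.025]},
    {"trans":[0,0,0.015]},
    {"trans":[0,0,0.008]},
    {"trans":[0,0,0.006]},
    {},
    {},
    {},
    {},
  ],
  only="pos|ft",
)

```text
position: [0.6754, 0.0683, 0.07]
ft_force: [0.1, -0.1, -1.0]
```

Request:
creep_tool(
  ticks=[
    {"trans":[0,0,0.002]},
    {},
    {},
    {},
  ],
  only="pos|ft",
)

```text
position: [0.6744, 0.0682, 0.0666]
ft_force: [-0.1, 0.7, -1.4]
```

Request:
creep_tool(
  ticks=[
    {"trans":[0.0018,-0.0007,0.0015]},
    {},
    {},
    {},
  ],
  only="pos|ft",
)

```text
position: [0.6731, 0.0699, 0.0648]
ft_force: [0.5, -0.8, -0.1]
```

Request:
creep_tool(
  ticks=[
    {"trans":[0,0,0.001]},
    {},
    {},
    {},
  ],
  only="pos|ft",
)

```text
position: [0.6732, 0.0698, 0.0639]
ft_force: [0.4, 0.0, 0.1]
```

Request:
creep_tool(
  ticks=[
    {"trans":[0,0,0.001]},
    {},
    {},
    {},
  ],
  only="pos|ft",
)

```text
position: [0.6734, 0.0698, 0.0635]
ft_force: [-2.1, 0.3, 4.2]
```

Request:
creep_tool(
  ticks=[
    {"trans":[0,0,0.001]},
    {},
    {},
    {},
  ],
  only="pos|ft",
)

```text
position: [0.6734, 0.0698, 0.0635]
ft_force: [-2.5, -0.1, 8.8]
```

Request:
creep_tool(
  ticks=[
    {},
    {},
    {},
    {},
    {"trans":[0,0,-0.01]},
    {"trans":[0,0,-0.03]},
    {"trans":[0,0,-0.04]},
    {"trans":[0,0,-0.04]},
    {"trans":[0,0,-0.04]},
    {"trans":[0,0,-0.02]},
    {},
    {},
  ],
  jaw=0.06,
)

```text
time: 18.17
position: [0.6741, 0.0698, 0.2444]
tool_rot: [0.613, 0.79, 0.001, 0.002]
ft_force: [-0.5, -0.5, 0.4]
grip_width: 0.0601
grip_force: 0.0
```

```bash
python3 - <<'E'
from h import *
np.set_printoptions(precision=4,suppress=True)
w=robot.camera("wrist");cv2.imwrite("pics/w8.png",w["img"][:,:,::-1])
print("salt top",proj(w,[.6735,.0695,.096]),"mat",proj(w,[.6735,.0695,.031]))
go(.42,.27,.24,1.489)
E
```

```text
salt top [318.3229 224.2325] mat [318.2167 211.1348]
at [0.6728 0.0699 0.2422] heading 1.821 tool shift [ 0.2565 -0.1954  0.0022]  turn 0.332 q6 -0.31
```

View pics/w8.png

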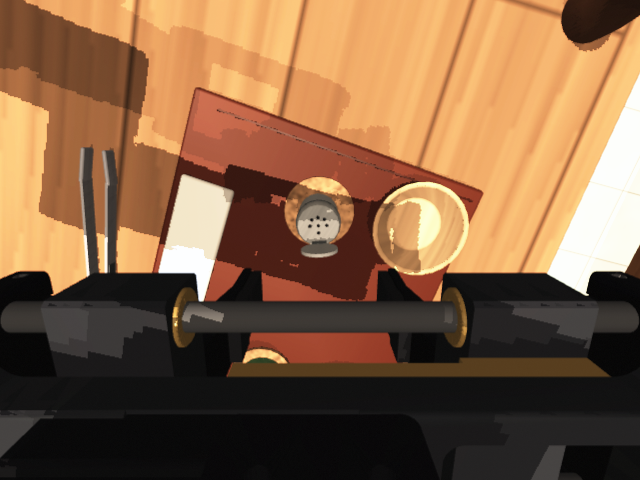

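The salt is centred on its mat, with its centre hole at (318,225) against the expected (318,224). That was my last allowed picture, so from here I measure numerically.

Request:
creep_tool(
  ticks=[
    {"trans":[0.0116,-0.0089,0]},
    {"trans":[0.0233,-0.0178,0]},
    {"trans":[0.0233,-0.0178,0]},
    {"trans":[0.0233,-0.0178,0]},
    {"trans":[0.0233,-0.0178,0]},
    {"trans":[0.0233,-0.0178,0]},
    {"trans":[0.0233,-0.0178,0]},
    {"trans":[0.0233,-0.0178,0]},
    {"trans":[0.0233,-0.0178,0]},
    {"trans":[0.0233,-0.0178,0]},
    {"trans":[0.0233,-0.0178,0]},
    {"trans":[0.0116,-0.0089,0]},
    {"twist":0.111},
    {"twist":0.111},
    {"twist":0.11},
    {},
    {},
    {},
  ],
  jaw=0.086,
)

```text
time: 19.72
position: [0.4195, 0.2693, 0.2409]
tool_rot: [0.735, 0.678, -0.001, -0.0]
ft_force: [0.2, -0.6, -0.8]
grip_width: 0.086
grip_force: 0.0
```

```bash
python3 - <<'E'
from h import *
np.set_printoptions(precision=4,suppress=True)
w=robot.camera("wrist");t=robot.camera("top");s=robot.camera("side")
for n,c in(("w",w),("t",t),("s",s)):
    u,v=proj(c,[.4234,.3094,.04]).astype(int);print(n,u,v)
    H=cv2.cvtColor(c["img"],cv2.COLOR_RGB2HSV);k=70 if n=="w" else 20
    for dv in range(-k,k+1,k//5): print([tuple(map(int,H[min(479,max(0,v+dv)),min(639,u+du)])) for du in range(-k,k+1,k//4)])
E
```

```text
w 320 176
[(16, 141, 245), (14, 151, 232), (16, 141, 245), (16, 133, 249), (19, 123, 253), (17, 133, 249), (17, 134, 250), (15, 141, 245), (17, 135, 250)]
[(14, 148, 236), (14, 150, 233), (15, 141, 246), (15, 138, 246), (20, 123, 253), (17, 134, 250), (17, 132, 250), (15, 141, 245), (17, 135, 250)]
[(14, 146, 238), (14, 148, 233), (16, 141, 245), (16, 141, 245), (17, 133, 250), (17, 134, 250), (17, 131, 251), (14, 147, 236), (16, 134, 250)]
[(15, 145, 239), (14, 146, 238), (15, 141, 244), (13, 151, 230), (7, 181, 151), (11, 157, 251), (14, 146, 238), (13, 150, 231), (16, 134, 250)]
[(15, 146, 240), (15, 144, 243), (15, 142, 244), (8, 175, 70), (12, 152, 253), (17, 132, 253), (11, 158, 252), (13, 151, 229), (15, 142, 244)]
[(15, 147, 240), (16, 141, 245), (15, 143, 243), (7, 181, 76), (11, 156, 252), (17, 133, 253), (12, 157, 251), (14, 149, 233), (15, 143, 244)]
[(15, 144, 242), (15, 140, 244), (14, 146, 238), (15, 143, 244), (8, 179, 100
[... 2886 characters left out ...]
52, 94), (13, 155, 94)]
[(13, 153, 138), (9, 174, 169), (9, 177, 131), (8, 176, 171), (8, 176, 161), (9, 179, 100), (9, 173, 122), (13, 156, 90), (13, 152, 97)]
[(13, 152, 124), (9, 176, 90), (9, 171, 183), (9, 172, 187), (9, 174, 180), (8, 177, 143), (10, 171, 82), (13, 150, 90), (13, 151, 98)]
[(13, 153, 130), (8, 176, 77), (9, 181, 90), (9, 179, 97), (9, 174, 98), (8, 177, 91), (10, 174, 82), (13, 150, 161), (13, 152, 124)]
[(13, 152, 144), (8, 178, 76), (9, 177, 91), (8, 177, 98), (8, 174, 97), (9, 180, 92), (11, 166, 95), (13, 152, 164), (13, 151, 149)]
[(13, 151, 152), (11, 166, 97), (8, 174, 91), (8, 177, 98), (9, 180, 98), (8, 176, 90), (12, 155, 146), (13, 152, 163), (13, 152, 153)]
```

```bash
cat >> h.py <<'E'
A_=np.linspace(0,2*np.pi,48)
def cyl(x,y,z0,z1,r): return np.array([[x+r*np.cos(a),y+r*np.sin(a),z] for a in A_ for z in(z0,z1)])
def sil(c,P,s=4):
    q=np.array([proj(c,p) for p in P]);m=np.zeros((480*s,640*s),np.uint8)
    cv2.fillConvexPoly(m,cv2.convexHull(((q+.5)*s).astype(np.int32)),255);return cv2.resize(m,(640,480),interpolation=cv2.INTER_AREA)/255.
def mask(c,p,k,lo,hi):
    u,v=proj(c,p).astype(int);H=cv2.cvtColor(c["img"],cv2.COLOR_RGB2HSV);m=cv2.inRange(H,np.array(lo),np.array(hi))
    w=np.zeros_like(m);w[max(0,v-k):v+k,max(0,u-k):u+k]=1;m=cv2.morphologyEx(m*w,cv2.MORPH_OPEN,np.ones((2,2)))
    n,l,s,_=cv2.connectedComponentsWithStats(m);j=1+np.argmax(s[1:,4]);z=np.zeros_like(m)
    cs,_=cv2.findContours((l==j).astype(np.uint8),cv2.RETR_EXTERNAL,cv2.CHAIN_APPROX_NONE);cv2.drawContours(z,cs,-1,1,-1);return z
def fit(views,shape,x0):
    from scipy.optimize import minimize
    def f(x): return sum(np.abs(sil(c,shape(x))-m).sum()/m.sum() for c,m in views)
    r=minimize(f,x0,method="Nelder-Mead",options=dict(initial_simplex=np.array([x0]+[np.array(x0)+.006*e for e in np.eye(len(x0))]),xatol=2e-4,fatol=1e-3,maxiter=60));return r.x,r.fun
E
python3 - <<'E'
from h import *
np.set_printoptions(precision=4,suppress=True)
t=robot.camera("top");s=robot.camera("side")
t["img"]=cv2.imread("pics/top0.png")[:,:,::-1].copy();s0=dict(s,img=cv2.imread("pics/side0.png")[:,:,::-1].copy())
g=[.4234,.3094]
mt=mask(t,g+[.04],18,(0,150,60),(9,255,255));ms=mask(s,g+[.025],28,(0,165,50),(11,255,255))
sh=lambda x:cyl(x[0],x[1],0,.05,.031)
for n,v in(("t",[(t,mt)]),("s",[(s,ms)]),("ts",[(t,mt),(s,ms)])): print(n,[m.sum() for _,m in v],[sil(c,sh(g)).sum() for c,_ in v],*fit(v,sh,g))
g=[.405,-.318]
H=cv2.cvtColor(t["img"],cv2.COLOR_RGB2HSV);u,v=proj(t,g+[.01]).astype(int);print("lid",H[v-4,u-8],H[v+6,u+8],H[v,u-25])
H=cv2.cvtColor(s0["img"],cv2.COLOR_RGB2HSV);u,v=proj(s0,g+[.01]).astype(int);print("lid",H[v,u-8],H[v+3,u+5],H[v,u-25])
E
```

```text
t [np.uint64(13)] [np.float64(459.4)] [0.4273 0.31  ] 34.01538461538461
s [np.uint64(977)] [np.float64(1032.6666666666665)] [0.4266 0.3154] 0.0702550825857467
ts [np.uint64(13), np.uint64(977)] [np.float64(459.4), np.float64(1032.6666666666665)] [0.4278 0.3149] 34.224215786621706
lid [ 10 208 103] [ 10 184  86] [ 12 184 162]
lid [ 11 170  99] [ 11 170  96] [ 13 151 157]
```

```bash
cat >> h.py <<'E'
def ringfit(c,g,rings,span=.012,ch=None,step=.0005):
    "best x,y for a set of (z,r) circles, by gradient strength along them"
    im=cv2.GaussianBlur(c["img"].astype(np.float32),(0,0),1.0)
    G=np.zeros(im.shape[:2],np.float32)
    for k in range(3): G=np.maximum(G,np.hypot(cv2.Sobel(im[...,k],cv2.CV_32F,1,0),cv2.Sobel(im[...,k],cv2.CV_32F,0,1)))
    G=np.minimum(G,np.percentile(G,97));r=R.from_quat(c["attitude"]).inv();best=[]
    for dx in np.arange(-span,span+1e-9,step):
        for dy in np.arange(-span,span+1e-9,step):
            P=np.array([[g[0]+dx+q*np.cos(a),g[1]+dy+q*np.sin(a),z] for z,q in rings for a in A_])
            Q=r.apply(P-c["xyz"]);u=(Q[:,0]/Q[:,2]*c["fx"]+c["cx"]).astype(np.float32);v=(Q[:,1]/Q[:,2]*c["fy"]+c["cy"]).astype(np.float32)
            best.append((float(cv2.remap(G,u[None],v[None],cv2.INTER_LINEAR).mean()),g[0]+dx,g[1]+dy))
    best.sort(reverse=True);B=np.array(best[:5]);return B[:,1:].mean(0).round(4),round(best[0][0],1),round(float(np.median([b[0] for b in best])),1)
E
python3 - <<'E'
from h import *
t=robot.camera("top");w=robot.camera("wrist");s=robot.camera("side")
t["img"]=cv2.imread("pics/top0.png")[:,:,::-1].copy()
s0=dict(s,img=cv2.imread("pics/side0.png")[:,:,::-1].copy())
for n,c in(("t",t),("w",w),("s",s)):
    print(n,"cup",ringfit(c,[.427,.312],[(.05,.031),(.05,.026)]))
for n,c in(("t",t),("s",s0)):
    print(n,"lid",ringfit(c,[.405,-.318],[(.007,.037)]),ringfit(c,[.405,-.318],[(.028,.010)]))
    print(n,"matR",ringfit(c,[.6556,-.1618],[(.031,.04)]),"matL",ringfit(c,[.6735,.0695],[(.031,.04)]))
E
```

```text
t cup (array([0.4257, 0.3001]), 144.2, 116.2)
w cup (array([0.4274, 0.3177]), 147.3, 85.8)
s cup (array([0.4275, 0.318 ]), 117.4, 86.0)
t lid (array([ 0.4058, -0.3169]), 142.2, 64.4) (array([ 0.4038, -0.3106]), 55.5, 29.9)
t matR (array([ 0.6552, -0.1626]), 170.6, 76.9) matL (array([0.674, 0.067]), 162.8, 64.7)
s lid (array([ 0.4042, -0.3096]), 142.7, 85.3) (array([ 0.4036, -0.3175]), 155.1, 126.0)
s matR (array([ 0.6558, -0.1613]), 166.6, 124.5) matL (array([0.6752, 0.0674]), 166.5, 104.6)
```

Request:
creep_tool(
  ticks=[
    {"trans":[0.0225,0.0022,0.025]},
    {"trans":[0.022,0.0022,0.025]},
    {"trans":[0,0,0.02]},
    {},
    {},
    {},
  ],
)

```text
time: 20.62
position: [0.4286, 0.3135, 0.1728]
tool_rot: [0.736, 0.677, 0.0, 0.0]
ft_force: [-0.2, 0.4, 0.4]
grip_width: 0.0862
grip_force: 0.0
```

```bash
python3 - <<'E'
from h import *
w=robot.camera("wrist")
for k in range(1): print("both",ringfit(w,[.427,.314],[(.05,.031),(.05,.026)]),"outer",ringfit(w,[.427,.314],[(.05,.031)]),"inner",ringfit(w,[.427,.314],[(.05,.026)]))
go(.4275,.316,.012)
E
```

```text
both (array([0.4275, 0.3174]), 133.4, 66.5) outer (array([0.427 , 0.3224]), 123.2, 65.4) inner (array([0.4277, 0.3176]), 154.7, 66.3)
at [0.4289 0.3136 0.1732] heading 1.488 tool shift [ 0.0021 -0.002   0.1612]  q6 0.50
```

Request:
creep_tool(
  ticks=[
    {"trans":[0.003,-0.0017,0.03]},
    {"trans":[0,0,0.035]},
    {"trans":[0,0,0.035]},
    {"trans":[0,0,0.03]},
    {"trans":[0,0,0.02]},
    {"trans":[0,0,0.01]},
    {},
    {},
  ],
)

```text
time: 21.33
position: [0.4277, 0.3169, 0.0129]
tool_rot: [0.736, 0.677, 0.001, 0.0]
ft_force: [0.4, -0.2, 0.6]
grip_width: 0.0865
grip_force: 0.0
```

Request:
creep_tool(
  ticks=[
    {},
    {},
    {},
    {},
    {},
    {},
    {},
    {},
  ],
  jaw=0,
  grip_force=20,
)

```text
time: 22.0
position: [0.4273, 0.317, 0.0127]
tool_rot: [0.736, 0.678, 0.001, 0.0]
ft_force: [-0.3, -0.5, 6.4]
grip_width: 0.061
grip_force: 20.0
```

```bash
python3 - <<'E'
from h import *
w=robot.camera("wrist")
for q in([(.05,.031),(.05,.026)],[(.05,.026)]): print(ringfit(w,[.427,.316],q))
go(.6645,-.046,.16)
E
```

```text
(array([0.4267, 0.3171]), 71.7, 31.2)
(array([0.4267, 0.3176]), 71.1, 30.9)
at [0.4273 0.317  0.0127] heading 1.489 tool shift [-0.3422  0.2664 -0.1472]  q6 0.51
```

Request:
creep_tool(
  ticks=[
    {"trans":[0,0,-0.015]},
    {"trans":[0,0,-0.03]},
    {"trans":[0,0,-0.035]},
    {"trans":[0,0,-0.035]},
    {"trans":[0,0,-0.035]},
    {"trans":[-0.012,0.0093,-0.005]},
    {"trans":[-0.03,0.0233,0]},
    {"trans":[-0.03,0.0233,0]},
    {"trans":[-0.03,0.0233,0]},
    {"trans":[-0.03,0.0233,0]},
    {"trans":[-0.03,0.0233,0]},
    {"trans":[-0.03,0.0233,0]},
    {"trans":[-0.03,0.0233,0]},
    {"trans":[-0.03,0.0233,0]},
    {"trans":[-0.03,0.0233,0]},
    {"trans":[-0.03,0.0233,0]},
    {"trans":[-0.02,0.0159,0]},
    {"trans":[-0.01,0.0079,0]},
    {},
    {},
  ],
)

```text
time: 23.72
position: [0.6626, -0.0452, 0.1661]
tool_rot: [0.736, 0.677, -0.001, -0.002]
ft_force: [-0.3, -0.0, -0.5]
grip_width: 0.0611
grip_force: 20.0
```

```bash
python3 - <<'E'
from h import *
go(.6648,-.0465,.0415)
E
```

```text
at [ 0.6626 -0.0452  0.1661] heading 1.488 tool shift [-0.0013  0.0026  0.1246]  q6 -0.15
```

Request:
creep_tool(
  ticks=[
    {"trans":[-0.0013,0.0024,0.02]},
    {"trans":[0,0,0.03]},
    {"trans":[0,0,0.03]},
    {"trans":[0,0,0.02]},
    {"trans":[0,0,0.012]},
    {"trans":[0,0,0.008]},
    {"trans":[0,0,0.004]},
    {},
    {},
    {},
    {},
  ],
  only="pos|ft",
)

```text
position: [0.6671, -0.0476, 0.0444]
ft_force: [0.1, 0.1, -1.4]
```

```bash
python3 -c "
from h import *
go(.6648,-.0465,.0377)"
```

```text
at [ 0.6671 -0.0476  0.0444] heading 1.489 tool shift [ 0.0009 -0.0024  0.0066]  q6 -0.16
```

Request:
creep_tool(
  ticks=[
    {"trans":[0.0009,-0.0022,0.003]},
    {},
    {},
    {},
  ],
  only="pos|ft",
)

```text
position: [0.664, -0.0464, 0.04]
ft_force: [0.0, 0.2, -1.2]
```

Request:
creep_tool(
  ticks=[
    {"trans":[0,0,0.002]},
    {},
    {},
    {},
  ],
  only="pos|ft",
)

```text
position: [0.6641, -0.0464, 0.0379]
ft_force: [0.5, 0.2, -0.9]
```

Request:
creep_tool(
  ticks=[
    {"trans":[0,0,0.0015]},
    {},
    {},
    {},
  ],
  only="pos|ft",
)

```text
position: [0.6641, -0.0464, 0.0378]
ft_force: [-2.4, 0.3, 5.7]
```

Request:
creep_tool(
  ticks=[
    {},
    {},
    {},
    {},
    {"trans":[0,0,-0.01]},
    {"trans":[0,0,-0.03]},
    {"trans":[0,0,-0.04]},
    {"trans":[0,0,-0.04]},
    {"trans":[0,0,-0.04]},
    {"trans":[0,0,-0.04]},
    {"trans":[0,0,-0.03]},
    {"trans":[0,0,-0.01]},
    {},
    {},
    {},
  ],
  jaw=0.08,
)

```text
time: 26.88
position: [0.6625, -0.046, 0.2739]
tool_rot: [0.736, 0.678, -0.001, -0.002]
ft_force: [-0.3, -0.2, -0.3]
grip_width: 0.0802
grip_force: 0.0
```

```bash
python3 - <<'E'
from h import *
w=robot.camera("wrist");s=robot.camera("side")
for n,c in(("w",w),("s",s)):
    print(n,"cup",ringfit(c,[.665,-.0465],[(.075,.031),(.075,.026)]),"matL",ringfit(c,[.674,.0687],[(.031,.04)]),"matR",ringfit(c,[.6555,-.1618],[(.031,.04)],.008))
g=[.665,-.0465];ms=mask(s,g+[.05],28,(0,165,30),(11,255,255));sh=lambda x:cyl(x[0],x[1],.025,.075,.031)
print(ms.sum(),sil(s,sh(g)).sum(),fit([(s,ms)],sh,g))
go(.40,-.275,.27)
E
```

```text
w cup (array([ 0.6637, -0.0461]), 166.2, 66.8) matL (array([0.6744, 0.0689]), 227.5, 66.6) matR (array([ 0.6542, -0.1602]), 123.1, 64.4)
s cup (array([ 0.664 , -0.0585]), 65.9, 42.3) matL (array([0.6739, 0.0691]), 161.4, 99.8) matR (array([ 0.6533, -0.1596]), 111.1, 95.0)
1768 593.0196078431372 (array([0.6361759 , 0.00123779]), np.float64(0.6392933191376098))
at [ 0.6626 -0.046   0.2734] heading 1.489 tool shift [-0.2497 -0.2429  0.0046]  q6 -0.16
```

The cup is at (.6637,−.0461) and the mats' midpoint is at (.6643,−.0457), so it is well placed. Next is the lid.

Request:
creep_tool(
  ticks=[
    {"trans":[-0.012,-0.012,0]},
    {"trans":[-0.025,-0.0243,0]},
    {"trans":[-0.025,-0.0243,0]},
    {"trans":[-0.025,-0.0243,0]},
    {"trans":[-0.025,-0.0243,0]},
    {"trans":[-0.025,-0.0243,0]},
    {"trans":[-0.025,-0.0243,0]},
    {"trans":[-0.025,-0.0243,0]},
    {"trans":[-0.025,-0.0243,0]},
    {"trans":[-0.025,-0.0243,0]},
    {"trans":[-0.02,-0.02,0.02]},
    {"trans":[-0.015,-0.014,0.03]},
    {"trans":[0,0,0.03]},
    {"trans":[0,0,0.03]},
    {},
    {},
    {},
  ],
  jaw=0.05,
)

```text
time: 28.4
position: [0.3784, -0.296, 0.1668]
tool_rot: [0.735, 0.678, 0.0, 0.0]
ft_force: [-0.2, -1.0, 0.5]
grip_width: 0.0499
grip_force: 0.0
```

```bash
python3 - <<'E'
from h import *
w=robot.camera("wrist");g=[.405,-.317]
for q in([(.007,.037)],[(.028,.01)],[(.007,.037),(.0,.037)],[(.007,.037),(.028,.01)]): print(ringfit(w,g,q))
go(.405,-.317,.1)
E
```

```text
(array([ 0.4051, -0.3153]), 182.6, 48.7)
(array([ 0.4038, -0.3107]), 68.1, 28.3)
(array([ 0.4053, -0.3159]), 156.4, 49.5)
(array([ 0.4051, -0.3157]), 117.9, 38.9)
at [ 0.3789 -0.2964  0.1675] heading 1.489 tool shift [-0.0183  0.0276  0.0676]  q6 -0.82
```

Request:
creep_tool(
  ticks=[
    {"trans":[-0.0086,0.0139,0.02]},
    {"trans":[-0.0085,0.0139,0.025]},
    {"trans":[0,0,0.025]},
    {},
    {},
    {},
  ],
  jaw=0.045,
  only="pos",
)

```text
position: [0.4049, -0.3154, 0.0981]
```

```bash
python3 - <<'E'
from h import *
w=robot.camera("wrist");g=[.405,-.316]
for q in([(.007,.037)],[(.028,.01)],[(.007,.037),(.0,.037)]): print(ringfit(w,g,q))
s=robot.camera("side");print(ringfit(s,g,[(.007,.037)]))
go(.4052,-.3158,.010)
E
```

```text
(array([ 0.4054, -0.3153]), 159.7, 36.9)
(array([ 0.4051, -0.3157]), 62.2, 25.3)
(array([ 0.4054, -0.3158]), 128.6, 37.3)
(array([ 0.4055, -0.3145]), 75.2, 59.6)
at [ 0.405  -0.3157  0.0984] heading 1.489 tool shift [0.0001 0.     0.0884]  q6 -0.80
```

Request:
creep_tool(
  ticks=[
    {"trans":[0,0,0.02]},
    {"trans":[0,0,0.03]},
    {"trans":[0,0,0.02]},
    {"trans":[0,0,0.01]},
    {"trans":[0,0,0.007]},
    {},
    {},
    {},
  ],
  jaw=0.045,
  only="pos|ft",
)

```text
position: [0.4049, -0.3158, 0.0106]
ft_force: [0.1, -0.9, -0.1]
```

Request:
creep_tool(
  ticks=[
    {},
    {},
    {},
    {},
    {},
    {},
  ],
  jaw=0,
  grip_force=20,
)

```text
time: 30.22
position: [0.4044, -0.3152, 0.0097]
tool_rot: [0.736, 0.678, 0.0, 0.0]
ft_force: [-0.2, 0.3, 1.2]
grip_width: 0.0188
grip_force: 20.0
```

```bash
python3 -c "
from h import *
go(.664,-.0460,.2)"
```

```text
at [ 0.4044 -0.3152  0.0097] heading 1.489 tool shift [ 0.2895  0.2367 -0.1903]  q6 -0.80
```

Request:
creep_tool(
  ticks=[
    {"trans":[0,0,-0.015]},
    {"trans":[0,0,-0.03]},
    {"trans":[0,0,-0.04]},
    {"trans":[0,0,-0.04]},
    {"trans":[0,0,-0.04]},
    {"trans":[0.0125,0.01,-0.03]},
    {"trans":[0.028,0.0229,-0.01]},
    {"trans":[0.028,0.0229,0]},
    {"trans":[0.028,0.0229,0]},
    {"trans":[0.028,0.0229,0]},
    {"trans":[0.028,0.0229,0]},
    {"trans":[0.028,0.0229,0]},
    {"trans":[0.028,0.0229,0]},
    {"trans":[0.028,0.0229,0]},
    {"trans":[0.028,0.0229,0]},
    {"trans":[0.025,0.0207,0]},
    {},
    {},
    {},
  ],
)

```text
time: 31.8
position: [0.6629, -0.046, 0.2137]
tool_rot: [0.735, 0.678, -0.001, -0.001]
ft_force: [-0.3, -0.4, -0.3]
grip_width: 0.0191
grip_force: 20.0
```

```bash
python3 -c "
from h import *
go(.664,-.0460,.0848)"
```

```text
at [ 0.6629 -0.046   0.2137] heading 1.489 tool shift [0.0002 0.0014 0.1289]  q6 -0.16
```

```bash
python3 - <<'E'
from h import *
w=robot.camera("wrist");p=robot.get_obs()["position"];print(p.round(4),ringfit(w,p[:2],[(p[2]-.0027,.037)]),ringfit(w,[.664,-.046],[(.075,.031)]))
E
```

```text
[ 0.6628 -0.0466  0.2139] (array([ 0.6626, -0.0457]), 66.5, 25.6) (array([ 0.6634, -0.0468]), 66.9, 25.1)
```

Request:
creep_tool(
  ticks=[
    {"trans":[0,0.0008,0.03]},
    {"trans":[0,0,0.03]},
    {"trans":[0,0,0.03]},
    {"trans":[0,0,0.02]},
    {"trans":[0,0,0.01]},
    {},
    {},
    {},
    {},
  ],
  only="pos|ft",
)

```text
position: [0.6661, -0.0466, 0.0965]
ft_force: [-0.1, -0.4, -0.0]
```

```bash
python3 -c "
from h import *
go(.664,-.0460,.0848)"
```

```text
at [ 0.6661 -0.0466  0.0965] heading 1.488 tool shift [ 0.0004 -0.0022  0.0117]  q6 -0.15
```

Lid centred under the TCP; trim and lower.

Request:
creep_tool(
  ticks=[
    {"trans":[0.0004,-0.0021,0.005]},
    {"trans":[0,0,0.003]},
    {},
    {},
    {},
  ],
  only="pos|ft",
)

```text
position: [0.6628, -0.0454, 0.0865]
ft_force: [0.5, 0.3, 0.3]
```

Request:
creep_tool(
  ticks=[
    {"trans":[0,0,0.002]},
    {},
    {},
    {},
  ],
  only="pos|ft",
)

```text
position: [0.6632, -0.0455, 0.0847]
ft_force: [1.0, 1.1, 0.8]
```

Request:
creep_tool(
  ticks=[
    {"trans":[0,0,0.0015]},
    {},
    {},
    {},
  ],
  only="pos|ft",
)

```text
position: [0.6632, -0.0455, 0.0847]
ft_force: [-1.2, 1.2, 7.5]
```

Request:
creep_tool(
  ticks=[
    {},
    {},
    {},
    {"trans":[0,0,-0.01]},
    {"trans":[0,0,-0.03]},
    {"trans":[0,0,-0.04]},
    {"trans":[0,0,-0.04]},
    {"trans":[0,0,-0.03]},
    {"trans":[0,0,-0.02]},
    {},
    {},
    {},
  ],
  jaw=0.045,
)

```text
time: 34.68
position: [0.6617, -0.0452, 0.2518]
tool_rot: [0.736, 0.678, -0.001, -0.001]
ft_force: [-0.1, 1.2, -0.5]
grip_width: 0.0453
grip_force: 0.0
```

```bash
python3 - <<'E'
from h import *
np.set_printoptions(precision=4,suppress=True)
w=robot.camera("wrist");t=robot.camera("top")
print("lid",ringfit(w,[.6635,-.046],[(.082,.037)]),"cup",ringfit(w,[.6635,-.046],[(.075,.031)]))
a=plane(t,383.3,292.9,.009);b=plane(t,300,300.5,.009);print(a,b,np.linalg.norm(b-a),a+(b-a)*130/245,np.arctan2(*(b-a)[1::-1]))
go(.42,-.055,.26)
E
```

```text
lid (array([ 0.6624, -0.0463]), 42.1, 22.2) cup (array([ 0.6599, -0.0379]), 33.7, 18.8)
[ 0.4387 -0.1734  0.009 ] [0.412  0.0679 0.009 ] 0.24280173646230965 [ 0.4245 -0.0453  0.009 ] 1.6808656132812343
at [ 0.6614 -0.0451  0.2507] heading 1.489 tool shift [-0.0296 -0.2399 -0.0082]  q6 -0.15
```

Request:
creep_tool(
  ticks=[
    {"trans":[-0.002,-0.02,0]},
    {"trans":[-0.004,-0.035,0]},
    {"trans":[-0.004,-0.035,0]},
    {"trans":[-0.004,-0.035,0]},
    {"trans":[-0.004,-0.035,0]},
    {"trans":[-0.004,-0.035,0]},
    {"trans":[-0.004,-0.03,0]},
    {"trans":[-0.003,-0.015,0]},
    {"twist":-0.096},
    {"twist":-0.096},
    {},
    {},
    {},
  ],
  jaw=0.05,
)

```text
time: 35.87
position: [0.421, -0.0546, 0.2523]
tool_rot: [0.668, 0.744, -0.0, -0.001]
ft_force: [0.6, 0.4, -0.4]
grip_width: 0.0498
grip_force: 0.0
```

```bash
python3 - <<'E'
from h import *
np.set_printoptions(precision=4,suppress=True)
w=robot.camera("wrist");H=cv2.cvtColor(w["img"],cv2.COLOR_RGB2HSV)
np.save("w9.npy",w["img"])
a,b=proj(w,[.4387,-.1734,.009]),proj(w,[.412,.0679,.009]);print("ends",a,b)
m=cv2.inRange(H,np.array((0,0,0)),np.array((179,75,255)));m[270:]=0
n,l,s,ce=cv2.connectedComponentsWithStats(m)
for k in range(1,n):
    if s[k,4]>60: print(s[k],ce[k])
go(.4245,-.0453,.004,1.681)
print("rest px",[proj(w,p) for p in([.5184,.069,.033],[.5755,.0646,.033],[.5584,-.132,.033])])
E
```

```text
ends [323.5925 296.8242] [323.4684  99.0605]
[   0   35   63  175 7788] [ 25.5404 131.1343]
[568  86  20  11  84] [578.1548  91.2024]
[ 309   93   31  177 1282] [324.4282 178.9571]
[ 545   95   95   52 3920] [593.8663 121.838 ]
[ 379  103   96  167 8700] [426.5055 186.8038]
[542 145  15  13  76] [548.     151.6974]
at [ 0.4211 -0.0546  0.2524] heading 1.679 tool shift [0.0087 0.0046 0.2484]  turn -0.002 q6 -0.50
rest px [array([423.1095, 106.3156]), array([474.7915, 116.6777]), array([424.6258, 284.0618])]
```

```bash
python3 - <<'E'
from h import *
np.set_printoptions(precision=4,suppress=True)
w=robot.camera("wrist");H=cv2.cvtColor(w["img"],cv2.COLOR_RGB2HSV)
m=cv2.inRange(H,np.array((0,0,0)),np.array((179,75,255)));m[268:]=0
n,l,s,ce=cv2.connectedComponentsWithStats(m)
T=l==l[180:220,305:345].max() if 0 else None
k=[i for i in range(1,n) if abs(ce[i][0]-324)<6 and s[i,4]>800][0]
for v in range(93,268,16):
    u=np.flatnonzero(l[v]==k); a,b=plane(w,u.min()-.5,v,.012),plane(w,u.max()+.5,v,.012); print(v,u.min(),u.max(),((a+b)/2)[:2],"w %.4f"%np.linalg.norm(a-b))
k=[i for i in range(1,n) if abs(ce[i][0]-426)<8 and s[i,4]>4000][0]
L=[];Rr=[]
for v in range(125,262,4):
    u=np.flatnonzero(l[v]==k);L.append(plane(w,u.min()-.5,v,.033)[:2]);Rr.append(plane(w,u.max()+.5,v,.033)[:2])
for e in(L,Rr): vx,vy,x,y=cv2.fitLine(np.array(e,np.float32),cv2.DIST_HUBER,0,.01,.01).ravel();print("edge heading",np.arctan2(vy,vx)%np.pi,x,y)
ys=np.argwhere(l==k);W=np.array([plane(w,u,v,.033)[:2] for v,u in ys[::7]])
hd=1.487;d=np.array([np.cos(hd),np.sin(hd)]);nn=np.array([d[1],-d[0]])
A=W@d;print("end along",A.max(),"across",np.percentile(W@nn,[0.3,50,99.7]),"centre",d*(A.max()-.1)+nn*(np.percentile(W@nn,.3)+np.percentile(W@nn,99.7))/2)
E
```

```text
93 313 336 [0.4126 0.0739] w 0.0267
109 311 338 [0.4144 0.0572] w 0.0315
125 309 339 [0.4158 0.0401] w 0.0353
141 310 337 [0.4171 0.0227] w 0.0323
157 311 337 [0.4197 0.0049] w 0.0315
173 313 336 [ 0.4223 -0.0134] w 0.0284
189 312 335 [ 0.4232 -0.0323] w 0.0287
205 314 334 [ 0.4259 -0.0515] w 0.0255
221 314 334 [ 0.4281 -0.0712] w 0.0258
237 314 334 [ 0.4303 -0.0914] w 0.0261
253 315 332 [ 0.432  -0.1123] w 0.0227
edge heading 1.4920571 0.5086645 -0.017067755
edge heading 1.484118 0.56809825 -0.020133123
end along 0.11598311867645393 across [0.5082 0.5375 0.5674] centre [ 0.5372 -0.0291]
```

Request:
creep_tool(
  ticks=[
    {"trans":[0.012,0.005,0.025],"twist":0.004},
    {"trans":[0,0,0.038]},
    {"trans":[0,0,0.038]},
    {"trans":[0,0,0.038]},
    {"trans":[0,0,0.038]},
    {"trans":[0,0,0.03]},
    {"trans":[0,0,0.02]},
    {"trans":[0,0,0.012]},
    {"trans":[0,0,0.006]},
    {},
    {},
    {},
  ],
  jaw=0.05,
)

```text
time: 36.97
position: [0.4255, -0.0424, 0.0087]
tool_rot: [0.669, 0.744, 0.0, 0.001]
ft_force: [0.7, 0.8, 0.1]
grip_width: 0.0502
grip_force: 0.0
```

```bash
python3 -c "
from h import *
go(.4248,-.042,.004,1.675)"
```

```text
at [ 0.4255 -0.0424  0.0087] heading 1.677 tool shift [ 0.0004 -0.0006  0.0047]  turn 0.002 q6 -0.47
```

Request:
creep_tool(
  ticks=[
    {"trans":[0,0,0.004]},
    {},
    {},
  ],
  only="pos|ft",
)

```text
position: [0.4251, -0.0423, 0.0044]
ft_force: [0.5, -0.8, 0.4]
```

Request:
creep_tool(
  ticks=[
    {},
    {},
    {},
    {},
    {},
    {},
  ],
  jaw=0,
  grip_force=25,
)

```text
time: 37.72
position: [0.4249, -0.0422, 0.004]
tool_rot: [0.669, 0.744, 0.0, 0.0]
ft_force: [-0.7, 0.1, 0.9]
grip_width: 0.0268
grip_force: 25.0
```

Request:
creep_tool(
  ticks=[
    {"trans":[0,0,-0.02]},
    {"trans":[0,0,-0.035]},
    {"trans":[0,0,-0.035]},
    {"trans":[0,0,-0.03]},
    {},
    {},
    {},
  ],
)

```text
time: 38.3
position: [0.4241, -0.0419, 0.1235]
tool_rot: [0.669, 0.744, -0.0, -0.001]
ft_force: [0.3, 0.7, -1.2]
grip_width: 0.0273
grip_force: 25.0
```

```bash
python3 - <<'E'
from h import *
np.set_printoptions(precision=4,suppress=True)
w=robot.camera("wrist");o=robot.get_obs();p=o["position"];z=p[2]+.006;print(p.round(4))
H=cv2.cvtColor(w["img"],cv2.COLOR_RGB2HSV);m=cv2.inRange(H,np.array((0,0,0)),np.array((179,75,255)));m[265:]=0
n,l,s,ce=cv2.connectedComponentsWithStats(m)
for k in range(1,n):
    if s[k,4]>300 and abs(ce[k][0]-320)<40:
        print(s[k],ce[k]);v0=s[k,1]
        for v in (v0,v0+6,v0+30,v0+60,v0+100):
            u=np.flatnonzero(l[v]==k)
            if len(u):
                a=(plane(w,u.min()-.5,v,z)+plane(w,u.max()+.5,v,z))/2;print(v,u.min(),u.max(),R.from_quat(o["tool_rot"]).inv().apply(a-p))
go(.5383,-.0302,.12,1.487)
E
```

```text
[ 0.4237 -0.0418  0.123 ]
[ 278   30   20  235 2567] [288.1052 134.6848]
30 285 290 [ 0.1185 -0.0131 -0.0058]
36 283 294 [ 0.1163 -0.0128 -0.0058]
60 282 295 [ 0.1072 -0.013  -0.0058]
90 280 293 [ 0.0954 -0.0142 -0.0059]
130 278 290 [ 0.0789 -0.0157 -0.0059]
[ 340   30   20  235 2638] [348.8116 135.4917]
30 345 350 [ 0.1184  0.0118 -0.0059]
36 342 353 [ 0.1162  0.0118 -0.0059]
60 341 355 [ 0.1072  0.0122 -0.0059]
90 344 357 [ 0.0954  0.0135 -0.0059]
130 346 359 [ 0.0789  0.0148 -0.0059]
at [ 0.4237 -0.0418  0.123 ] heading 1.677 tool shift [-0.0006  0.1152  0.0027]  turn 0.190 q6 -0.47
```

Request:
creep_tool(
  ticks=[
    {"twist":0.06},
    {"twist":0.08},
    {"twist":0.05},
    {"trans":[0.003,0.015,0]},
    {"trans":[0.004,0.025,0]},
    {"trans":[0.005,0.03,0]},
    {"trans":[0.004,0.025,0]},
    {"trans":[0.0026,0.0182,0]},
    {},
    {},
    {},
  ],
  only="pos",
)

```text
position: [0.5366, -0.0326, 0.122]
```

```bash
python3 -c "
from h import *
go(.5381,-.0327,.0375,1.487)"
```

```text
at [ 0.5366 -0.0326  0.122 ] heading 1.487 tool shift [-0.      0.002   0.0845]  turn -0.000 q6 -0.18
```

Request:
creep_tool(
  ticks=[
    {"trans":[0,0.0015,0.02]},
    {"trans":[0,0,0.025]},
    {"trans":[0,0,0.02]},
    {"trans":[0,0,0.01]},
    {"trans":[0,0,0.005]},
    {},
    {},
    {},
    {},
  ],
  only="pos|ft",
)

```text
position: [0.5414, -0.0335, 0.045]
ft_force: [0.7, -0.0, -1.1]
```

```bash
python3 -c "
from h import *
go(.5381,-.0327,.0375,1.487)"
```

```text
at [ 0.5414 -0.0335  0.045 ] heading 1.487 tool shift [ 0.0005 -0.0034  0.0075]  turn -0.000 q6 -0.18
```

Request:
creep_tool(
  ticks=[
    {"trans":[0.0005,-0.003,0.004]},
    {},
    {},
    {},
  ],
  only="pos|ft",
)

```text
position: [0.5377, -0.0325, 0.0401]
ft_force: [-0.5, 0.1, -1.1]
```

Request:
creep_tool(
  ticks=[
    {"trans":[0,0,0.002]},
    {},
    {},
    {},
  ],
  only="pos|ft",
)

```text
position: [0.5377, -0.0325, 0.0379]
ft_force: [0.3, 0.5, -0.3]
```

Request:
creep_tool(
  ticks=[
    {"trans":[0,0,0.0015]},
    {},
    {},
    {},
  ],
  only="pos|ft",
)

```text
position: [0.538, -0.0326, 0.037]
ft_force: [-1.4, -0.0, 5.2]
```

Request:
creep_tool(
  ticks=[
    {},
    {},
    {},
    {"trans":[0,0,-0.01]},
    {"trans":[0,0,-0.03]},
    {"trans":[0,0,-0.04]},
    {"trans":[0,0,-0.04]},
    {"trans":[0,0,-0.04]},
    {"trans":[0,0,-0.04]},
    {},
    {},
    {},
  ],
  jaw=0.05,
)

```text
time: 42.02
position: [0.5371, -0.0324, 0.2366]
tool_rot: [0.736, 0.677, -0.0, -0.0]
ft_force: [-0.1, -0.1, -0.8]
grip_width: 0.0498
grip_force: 0.0
```

```bash
python3 - <<'E'
from h import *
np.set_printoptions(precision=4,suppress=True)
w=robot.camera("wrist");s=robot.camera("side");np.save("w10.npy",w["img"])
H=cv2.cvtColor(w["img"],cv2.COLOR_RGB2HSV)
u,v=proj(w,[.5383,-.0302,.045]).astype(int);print(u,v,"V row",H[v-40,u-45:u+46:3,2].tolist())
for al in(-.06,-.03,0,.03,.06,.09):
    c=np.array([.5383,-.0302])+al*np.array([.0837,.9965]);n=np.array([.9965,-.0837]);row=[]
    for q in np.arange(-.04,.041,.002):
        a,b=proj(w,[*(c+q*n),.035]);row.append(int(H[int(b),int(a),2])if 0<=b<480 else -1)
    print(al,row)
print("lid w",ringfit(w,[.6635,-.046],[(.082,.037)]),"lid s",ringfit(s,[.6635,-.046],[(.082,.037)]))
E
```

```text
320 212 V row [233, 242, 243, 139, 172, 179, 234, 255, 255, 255, 255, 252, 255, 255, 255, 255, 255, 255, 255, 251, 247, 255, 255, 255, 254, 203, 198, 180, 180, 180, 179]
-0.06 [171, 59, 80, 85, 85, 116, 255, 254, 254, 254, 255, 255, 255, 201, 176, 195, 217, 250, 250, 250, 250, 250, 250, 250, 200, 177, 187, 196, 250, 250, 250, 250, 250, 250, 235, 178, 85, 85, 85, 85, 85]
-0.03 [147, 59, 79, 86, 85, 148, 236, 251, 250, 250, 250, 250, 247, 145, 198, 189, 250, 250, 250, 250, 250, 251, 251, 251, 247, 160, 194, 216, 251, 251, 251, 251, 251, 251, 246, 111, 86, 86, 86, 86, 85]
0 [148, 68, 75, 87, 86, 107, 242, 251, 251, 251, 251, 251, 251, 244, 138, 239, 251, 251, 251, 251, 251, 251, 246, 217, 217, 198, 143, 179, 217, 216, 217, 216, 217, 216, 193, 162, 86, 87, 87, 86, 86]
0.03 [115, 46, 60, 64, 64, 66, 193, 219, 218, 219, 218, 218, 213, 214, 135, 218, 218, 218, 228, 244, 248, 252, 255, 255, 255, 255, 221, 254, 255, 255, 255, 255, 255, 255, 255, 202, 184, 157, 196, 178, 177]
0.06 [240, 73, 157, 185, 185, 199, 255, 255, 255, 255, 255, 255, 255, 254, 229, 255, 255, 255, 255, 255, 255, 255, 255, 255, 255, 255, 234, 255, 251, 255, 255, 255, 255, 255, 255, 168, 201, 201, 197, 183, 184]
0.09 [240, 104, 152, 191, 190, 190, 254, 255, 255, 255, 255, 252, 251, 181, 175, 242, 255, 255, 255, 255, 255, 255, 255, 255, 255, 255, 229, 254, 245, 255, 255, 255, 255, 255, 255, 253, 213, 214, 214, 213, 214]
lid w (array([ 0.6629, -0.0467]), 92.2, 33.9) lid s (array([ 0.6643, -0.0521]), 107.5, 72.6)
```

```bash
python3 - <<'E'
from h import *
s=robot.camera("side");g=[.656,-.1615]
m=mask(s,g+[.14],75,(40,40,20),(90,255,255));P=np.vstack([cyl(*g,.031,.146,.03),cyl(*g,.2,.252,.013)])
k=np.argwhere(m)[:,::-1];q=np.array([proj(s,p) for p in P]);print("green box",k.min(0),k.max(0),"expected",q.min(0).round(),q.max(0).round())
s0=cv2.imread("pics/side0.png")[:,:,::-1].astype(int)
for n,p in(("dish",[.769,-.182,.02]),("tumbler",[.568,.345,.05])):
    u,v=proj(s,p).astype(int);print(n,np.abs(s["img"][v-15:v+15,u-15:u+15].astype(int)-s0[v-15:v+15,u-15:u+15]).mean())
print("salt",ringfit(robot.camera("wrist"),[.6735,.0695],[(.096,.0205)],.01))
E
```

```text
green box [323 149] [343 212] expected [323. 135.] [344. 213.]
dish 6.567407407407408
tumbler 12.696666666666667
salt (array([0.6734, 0.0682]), 246.8, 92.5)
```

```bash
python3 -c "
from rig import robot
print(robot.hand_in())"
```

```text
the job is handed in; nothing more can be done
None
```

I set the board as asked and handed it in at about 42 s of the 147 s: by my last camera measurements every item is within about 2 mm of its place and the bottle upright, with the dish and tumbler never touched; the judge's result was not shown.

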